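Home the detector indexing table and count three clicks back

TASK

Home the detector's indexing table: swing its crank knob anticlockwise, seen from above, until you feel the arm come firmly but gently up against the buffer stop (press it a moment, do not force it). Then turn it back clockwise exactly three clicks, counting them by feel, and let go so that it stays settled in that third notch. Leave the other things on the bench where they are.

Things in the scene. Friction and masses are not known exactly. Their poses are not given: they have to be found in the camera images.
- base: Aluminium base plate, 190 x 190 x 12 mm, screwed down; origin under its centre, on the dial's upright axis, z up. On it, at 70 mm radius, is clamped the end stop: a steel block with a rubber buffer, top 32 mm above bench, which the crank's lug meets at the end of anticlockwise travel. Its place varies and is not measured: find it by touch. Buffer: 2.5 N per mm, 8 mm at most; over 20 N strains it.
- dial: Turning part: scalloped steel disc 108 mm across, 12 notches 30 degrees apart, carrying a black detector (42 mm across, top 69 mm above bench) and a crank arm 18 mm wide (top 44 mm above bench) that ends in the knob. Origin on the axis at bench height. It may start in any of several notches. At the stop it is within 7 degrees of a notch's middle, plus what the buffer yields: easing off is no click.
- detent: Sprung ball-ended plunger at the disc's rim, top 37 mm above bench; origin as the base's. Leaving a notch takes a push along the knob's arc of about 4 to 5 N at first, fading to nothing midway, where the ball tops a tooth: that is one click. Then the dial is drawn on into the next notch by a like force (37 mm of knob travel a notch). A push rising over 8 N is the stop. The first click comes 8 to 26 degrees off the stop.
- knob (a point): centre of the crank's upright black round knob, 16 mm in diameter, 50 mm tall, from 44 to 94 mm above the bench; this point is 69 mm above the bench and 70 mm from the turning axis. The knob spins freely on its own pin, so a grip on it need not turn with the crank.
- tape: flat roll of yellow tape, 64 mm across, 24 mm high; origin under it, on the bench; only in the way, leave it be
- jar: small lidded jar, 42 mm across, 55 mm high; origin under it, on the bench; only in the way, leave it be
- tube: short upright steel tube, 40 mm across, 75 mm high; origin under it, on the bench; only in the way, leave it be
- driver: screwdriver lying flat beside the base plate, 170 mm long, under 35 mm high; origin under its middle; only in the way, leave it be
- gasket: flat red ring, 110 mm across, 6 mm thick; origin under it, on the bench; only in the way, leave it be
- barrel: upright black cylinder, 52 mm across, 100 mm high; origin under it, on the bench; only in the way, leave it be

How it is judged:
On the way, in this order (a step that is already met when the one before it is completed fails the run):
1. the crank is pressed against the buffer stop with more than 3 N for 0.2 s (contact force between dial and base above 3 N), for 0.2 s.
2. the crank is in the third notch clockwise of the stop (x of knob in the frame of base between -0.0709 and -0.0579 m and y of knob in the frame of base between 0.0209 and 0.0339 m), for 0.2 s.
At the end, for the whole second after the job is handed in: The knob is let go and at rest in the third notch clockwise of the end stop: within about 6 mm of that notch's middle (the notches are 37 mm apart along the knob's path) (all of step 2 and linear speed of dial below 0.02 m/s and angular speed of dial below 0.05 rad/s and contact force between the fingers and dial below 0.1 N); the robot touches nothing.
It fails at once if the stop is strained: the crank presses on it with more than 20 N (contact force between dial and base above 20 N).
It fails at once if a bystander is pushed more than 30 mm from its place (distance of any of tape, jar, tube, driver, gasket, barrel from where it was at the start of the episode above 0.03 m).
It also fails if it takes over 72 s, if anything falls off the work surface, if the arm or the gripper's body presses on something with over 40 N, if the wrist force passes 120 N, or if a joint passes its speed limit or range.

ROBOT

A 6-joint arm with a two-finger parallel gripper is mounted at the origin on the work surface. World frame = base frame: x ahead of the robot, y to its left, z up, the work surface at z = 0. Lengths are in m, angles in rad, forces in N, time in s.
With the tool pointing down it reaches from about 0.225 to 0.725 m from the base axis. Payload 3.1 kg.
Tool frame: the origin (TCP) lies midway between the tips of the shut fingers; the grasp point (between the pads) lies 19 mm behind it (manip.tcp_to_grasp is the z of the grasp point in the tool frame, in m); z points along the fingers, y is the line along which they close (so a half turn about z gives the same grasp; the last joint's range is limited). The gripper opens to 85 mm and grips with 20 to 120 N. Pads are 22 mm wide; open, the fingers measure 114 mm over their backs; the gripper's body (76 mm by 85 mm) begins 54 mm behind the grasp point. The pads swing forward as they close: fully open they stand 13 mm farther back than shut.
Start: joints at [1.093, 0.048, 0.099, 1.622, 0, 1.443], TCP at [0.18, 0.493, 0.205] pointing down, gripper open.
Joint ranges: [-2.91, 2.91], [-0.99, 1.94], [-1.21, 1.42], [-2.12, 2.29], [-1.49, 1.47], [-3.14, 3.14]. Speed limits (rad/s): [2.79, 2.79, 3.14, 3.14, 3.14, 3.14].

INTERFACE

Orientations are given as a rotation vector (axis times angle).
In Python, from plant import manip, effector, planner, get_image, camera_info gives the robot as it stands. Calls block until the motion is done:
- manip.move_to(position, orientation): joint-space move of the TCP to a pose.
- manip.line_to(position, ori=None, rate=0.15, stop_force=None): straight line of the TCP; ori=None keeps the orientation; rate is the mean speed in m/s. With stop_force (N) it stops when the force on the tool has changed by that much, and returns True; else False.
- manip.move_joints(angles): joint-space move.
- effector.grip(opening, newtons=None): finger opening in m; newtons is the grip in N (None keeps the last); returns when the fingers have stopped.
- manip.wait(seconds).
- planner.solve_ik(position, orientation): joint angles nearest the present ones, or None.
- manip.observe(): the state.
- get_image(name): name is "scene" or "top"; returns (picture, depth): 384x512x3 uint8, blue, green, red; 384x512 float32, m along the optical axis (not along the pixel's ray), 0 where there is no reading.
- camera_info(name): a dict with "fx", "fy", "cx", "cy" (pixels), "cam_to_world" (4x4, takes a point from camera to world coordinates). Camera axes: x right, y up, looking along -z (the intrinsics and any distortion apply to the point x, -y, -z); pixel columns grow to the right and rows downward; lengths in m; the calibration is good to about 2 mm. A picture is of the moment at which its call begins. camera_info takes no time and is no camera call.
A pose or a line that the arm cannot do raises manip.Unreachable and nothing moves.
- manip.sign_off(): hands the job in, once; it reports no verdict.
The state is a dict: "clock": time; "joints": joint angles; "joint_vel": joint speeds; "joint_torque": joint torques, N m; "tcp_pos": TCP position; "tcp_rot": TCP orientation; "contact_force": force on the tool from outside, world axes, zero at the start; "wrist_torque": the same for the moment, N m; "width": finger opening in m.
Only numpy, scipy, OpenCV 4.12 (cv2) and the standard library are available. Lean on these libraries where they do the work, as an engineer would, in place of code of your own. Each camera call takes 0.05 s, during which the arm holds its last target. There are 200 camera calls.

## Working session

There is one attempt and no reset: what is moved stays moved. The work goes in short steps, each a Python script; the robot and the scene stay as the last script left them, time stands still between calls to the robot, and variables do not carry over. Pictures are saved under pics/ and viewed, on a budget of 10 in all, crops included, one or two more only if the job needs it, and the job is handed in when it is done.

```bash
ls; mkdir -p pics; python3 - <<'E'
from plant import manip, get_image, camera_info
import cv2, numpy as np
for n in ("top","scene"):
    im,d=get_image(n); cv2.imwrite(f"pics/{n}0.png",im); np.savez(f"{n}0.npz",im=im,d=d)
    c=camera_info(n); print(n,{k:(np.round(v,4).tolist() if k=="cam_to_world" else v) for k,v in c.items()})
o=manip.observe(); print(o["clock"],o["tcp_rot"],o["width"],o["contact_force"],manip.tcp_to_grasp)
E
```

```text
pics
top {'fx': 431.9763013044096, 'fy': 431.9763013044096, 'cx': 246.90645113380975, 'cy': 193.26764693693622, 'cam_to_world': [[0.0171, 0.9993, -0.0338, 0.5515], [-0.9998, 0.0174, 0.0081, -0.0001], [0.0087, 0.0336, 0.9994, 1.471], [0.0, 0.0, 0.0, 1.0]]}
scene {'fx': 378.63706353413306, 'fy': 378.63706353413306, 'cx': 259.14244428135135, 'cy': 187.73380209195096, 'cam_to_world': [[-0.69, -0.5214, 0.5021, 1.1204], [0.7238, -0.4983, 0.4772, 0.4702], [0.0014, 0.6927, 0.7212, 0.8166], [0.0, 0.0, 0.0, 1.0]]}
0.1 [-0.54659427 -3.09303075  0.0031607 ] 0.08523521073420087 [ 0.3728794   0.36762348 -0.01598275] -0.0187
```

View pics/top0.png

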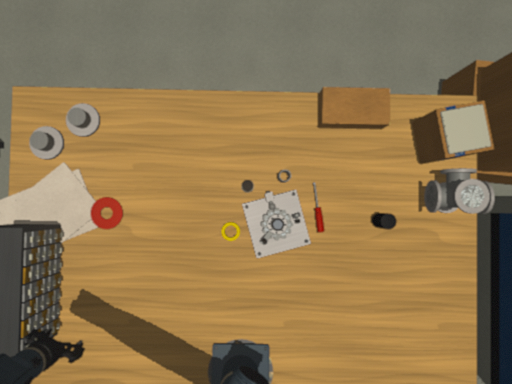

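View pics/scene0.png

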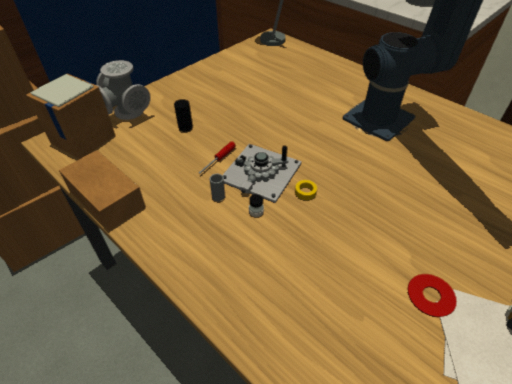

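```bash
cat > h.py <<'E'
import numpy as np, cv2
from plant import camera_info
def ray(n,u,v,z):
    c=camera_info(n); T=np.array(c["cam_to_world"])
    dist=c.get("dist")
    d=T[:3,:3]@np.array([(u-c["cx"])/c["fx"],-(v-c["cy"])/c["fy"],-1.]); o=T[:3,3]
    return o+d*(z-o[2])/d[2]
E
python3 - <<'E'
import numpy as np, cv2
from h import *
t=np.load("top0.npz")["im"];s=np.load("scene0.npz")["im"]
a=cv2.resize(t[165:265,215:335],None,fx=5,fy=5,interpolation=cv2.INTER_CUBIC)
b=cv2.resize(s[130:220,190:330],None,fx=5,fy=5,interpolation=cv2.INTER_CUBIC)
cv2.imwrite("pics/tc.png",a);cv2.imwrite("pics/sc.png",b)
E
```

```text
(no output)
```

View pics/tc.png

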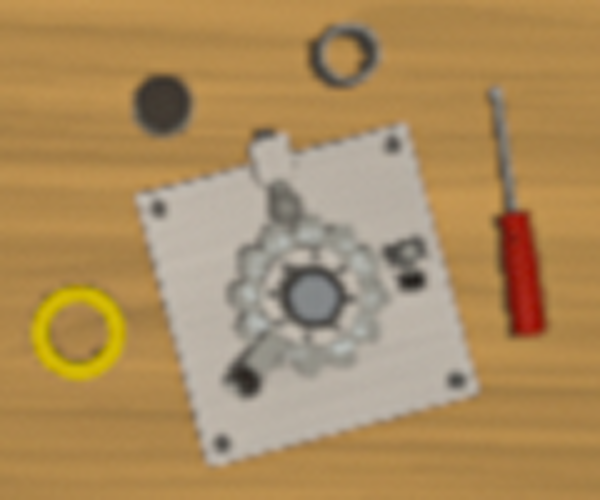

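View pics/sc.png

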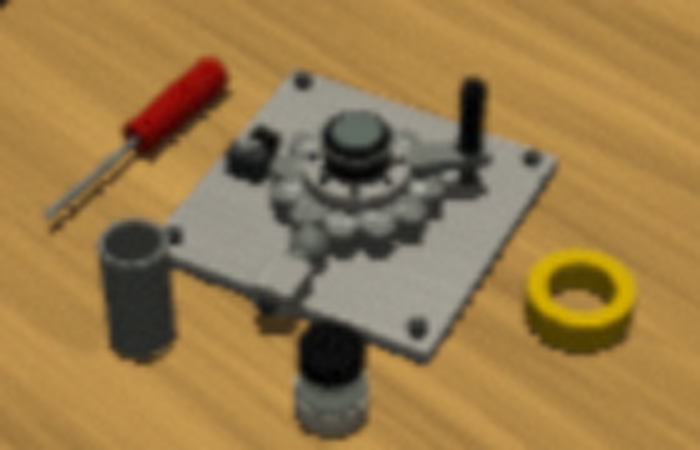

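Top crop: detector centre is at (312,297), the knob at (243,378) lower left, the detent at (285,205), and the stop block at (408,262) on the right. The scene crop confirms the upright knob on the robot's side. Nothing tall stands along the knob's arc from lower left, round the bottom, to the right.

```bash
cat >> h.py <<'E'
from scipy.spatial.transform import Rotation as R
def ori(th):  # tool down, y along the tangent at crank angle th (mod pi)
    t=th+np.pi/2
    y=np.array([np.cos(t),np.sin(t),0]); z=np.array([0,0,-1.]); x=np.cross(y,z)
    return R.from_matrix(np.c_[x,y,z])
E
python3 - <<'E'
from h import *
from plant import planner, manip
f=lambda x,y:(215+(x+.5)/5-.5,165+(y+.5)/5-.5)
g=lambda x,y:(190+(x+.5)/5-.5,130+(y+.5)/5-.5)
P=[ray("top",*f(*c),.012) for c in((135,195),(405,125),(480,392),(210,465))]
print("corners",np.round(P,4)); print("sides",[np.linalg.norm(P[i]-P[i-1]) for i in range(4)],"mean",np.mean(P,0))
e=P[1]-P[2]; print("base yaw",np.degrees(np.arctan2(e[1],e[0])))
print("det top",ray("top",*f(312,297),.069)); print("det scene",ray("scene",*g(358,130),.069))
# knob: dark blob of the top picture; scene knob top
print("knob top",ray("top",*f(243,380),.08),"scene top",ray("scene",*g(474,84),.094),"scene base",ray("scene",*g(470,150),.044))
print("stop", ray("top",*f(408,262),.03))
c=np.mean(P,0)[:2]
for th in range(130,281,15):
    t=np.radians(th); p=[*(c+.07*np.array([np.cos(t),np.sin(t)])),.056]
    for k in(0,np.pi):
        q=planner.solve_ik(p,ori(t+k).as_rotvec()); print(th,k,None if q is None else np.round(q,2))
E
```

```text
corners [[ 0.5656  0.0053  0.012 ]
 [ 0.6161 -0.1766  0.012 ]
 [ 0.4369 -0.2296  0.012 ]
 [ 0.3849 -0.0483  0.012 ]]
sides [np.float64(0.18846449042982868), np.float64(0.18873180619484212), np.float64(0.18692222862295946), np.float64(0.18852622997272825)] mean [ 0.50089264 -0.11228236  0.012     ]
base yaw 16.473277078184424
det top [ 0.50094628 -0.11080033  0.069     ]
det scene [ 0.49958887 -0.11168179  0.069     ]
knob top [ 0.44739659 -0.06638236  0.08      ] scene top [ 0.4431153  -0.07087158  0.094     ] scene base [ 0.4450196  -0.06916704  0.044     ]
stop [ 0.52391411 -0.17759625  0.03      ]
130 0 [-0.27 -0.1  -0.35  1.33  0.   -2.54]
130 3.141592653589793 [-0.27 -0.1  -0.35  1.33  0.    0.6 ]
145 0 [-0.31 -0.13 -0.37  1.33 -0.   -2.84]
145 3.141592653589793 [-0.31 -0.13 -0.37  1.33  0.    0.3 ]
160 0 [-0.35 -0.14 -0.38  1.33  0.    3.14]
160 3.141592653589793 [-0.35 -0.14 -0.38  1.33  0.   -0.  ]
175 0 [-0.39 -0.14 -0.38  1.33 -0.    2.84]
175 3.141592653589793 [-0.39 -0.14 -0.38  1.33  0.   -0.31]
190 0 [-0.43 -0.13 -0.37  1.33 -0.    2.54]
190 3.141592653589793 [-0.43 -0.13 -0.37  1.33 -0.   -0.6 ]
205 0 [-0.46 -0.1  -0.34  1.33 -0.    2.25]
205 3.141592653589793 [-0.46 -0.1  -0.34  1.33 -0.   -0.9 ]
220 0 [-0.48 -0.06 -0.31  1.33  0.    1.96]
220 3.141592653589793 [-0.48 -0.06 -0.31  1.33  0.   -1.18]
235 0 [-0.49 -0.02 -0.27  1.32  0.    1.69]
235 3.141592653589793 [-0.49 -0.02 -0.27  1.32  0.   -1.45]
250 0 [-0.49  0.03 -0.22  1.32  0.    1.43]
250 3.141592653589793 [-0.49  0.03 -0.22  1.32  0.   -1.71]
265 0 [-0.48  0.07 -0.17  1.33  0.    1.18]
265 3.141592653589793 [-0.48  0.07 -0.17  1.33  0.   -1.96]
280 0 [-0.46  0.12 -0.12  1.33  0.    0.93]
280 3.141592653589793 [-0.46  0.12 -0.12  1.33 -0.   -2.21]
```

Both views agree: axis (0.5005, -0.1115), base yaw about 16°, crank at about 143° world and 70 mm radius. Stop expected near 263±7°. I'll approach and cage the knob loosely.

```bash
cat >> h.py <<'E'
from plant import manip, effector
C=np.array([.5005,-.1115])
def pos(th,z=.056,r=.07): return [*(C+r*np.array([np.cos(th),np.sin(th)])),z]
def rv(th): return ori(th+np.pi).as_rotvec()
def ft(th):
    f=np.array(manip.observe()["contact_force"]); return f@[-np.sin(th),np.cos(th),0], f@[np.cos(th),np.sin(th),0]
E
python3 - <<'E'
from h import *
t=np.radians(143)
manip.move_to(pos(t,.17),rv(t)); effector.grip(.06,20)
print(manip.observe()["clock"],ft(t))
print(manip.line_to(pos(t,.057),rate=.1,stop_force=8)); print(ft(t),manip.observe()["tcp_pos"])
effector.grip(.0195,20); o=manip.observe(); print(o["clock"],o["width"],ft(t))
from plant import get_image
for n in("top","scene"):
    im,d=get_image(n); b=im[165:265,215:335] if n=="top" else im[110:210,190:330]
    cv2.imwrite(f"pics/{n}1.png",cv2.resize(b,None,fx=5,fy=5,interpolation=cv2.INTER_CUBIC))
E
```

```text
2.7 (np.float64(-0.057600408113206616), np.float64(1.1854758446053986))
False
(np.float64(0.4480173321929853), np.float64(-0.11980561161275062)) [ 0.44530984 -0.06957263  0.05785909]
4.45 0.01947796606021279 (np.float64(-0.20383805811513292), np.float64(-0.10797374461692613))
```

View pics/scene1.png

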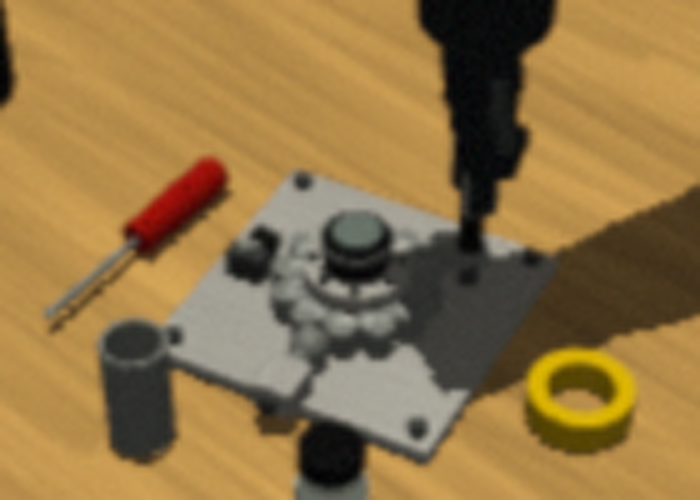

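The fingers are round the knob (470,240) and the bystanders haven't moved. I'll sweep the first part and watch the force.

```bash
cat >> h.py <<'E'
def sweep(a,b,step,limit=8.,rate=.03):
    log=[];s=np.sign(b-a)
    for d in np.arange(a+s*step,b+s*1e-6,s*step):
        t=np.radians(d); manip.line_to(pos(t),rv(t),rate=rate)
        f=[-s*ft(t)[0]]; log.append((round(float(d),1),round(float(f[0]),1),round(float(ft(t)[1]),1)))
        if f[0]>limit: break
    o=manip.observe(); print(o["clock"],o["width"]); print(log); return d
E
python3 - <<'E'
from h import *
print(sweep(143,191,2))
E
```

```text
10.55 0.0195428227987257
[(145.0, -0.1, -0.0), (147.0, 3.9, -0.1), (149.0, 4.8, -1.3), (151.0, 3.4, -0.8), (153.0, 1.9, 0.6), (155.0, 1.9, 1.1), (157.0, 0.1, 0.8), (159.0, -0.3, -0.6), (161.0, -1.7, -0.3), (163.0, -3.0, 0.3), (165.0, -4.1, 0.1), (167.0, -4.5, 0.2), (169.0, -4.1, 0.3), (171.0, -4.9, 0.4), (173.0, -0.1, -0.7), (175.0, 0.5, -0.2), (177.0, 3.8, -0.5), (179.0, 3.8, -0.2), (181.0, 3.3, 1.0), (183.0, 2.3, 1.3), (185.0, 1.2, 0.9), (187.0, 0.8, 0.1), (189.0, 0.5, 0.2), (191.0, -1.3, -0.7)]
191.0
```

Clean detent signature (notches near 143.5° and 173.5°). Continuing to the stop with finer steps.

```bash
python3 - <<'E'
from h import *
d=sweep(191,247,2)
if d>=247-1e-6:
    d=sweep(247,282,.75,limit=8)
    for i in range(3): manip.wait(.2); print(d,ft(np.radians(d)),manip.observe()["clock"])
E
```

```text
17.55 0.01929075447854041
[(193.0, -2.6, -0.5), (195.0, -3.5, -0.8), (197.0, -4.1, -0.4), (199.0, -3.7, -0.9), (201.0, -4.1, -0.7), (203.0, -1.4, -0.1), (205.0, 0.5, 0.4), (207.0, 3.2, -0.3), (209.0, 4.6, 0.1), (211.0, 3.9, 0.0), (213.0, 2.0, 0.8), (215.0, 2.0, 0.7), (217.0, 1.7, -0.8), (219.0, -0.2, -0.2), (221.0, -3.2, -1.2), (223.0, -3.2, -0.6), (225.0, -3.6, 0.3), (227.0, -4.7, -0.6), (229.0, -4.1, -0.8), (231.0, -3.5, 1.1), (233.0, -0.7, 0.7), (235.0, -0.4, -0.4), (237.0, 4.4, -0.2), (239.0, 4.7, -0.4), (241.0, 3.8, -0.1), (243.0, 2.9, -0.7), (245.0, 0.3, 0.1), (247.0, -0.4, 0.1)]
26.55 0.019364122199689207
[(247.8, -0.3, 0.2), (248.5, -0.1, 0.6), (249.2, 0.6, -0.5), (250.0, -0.1, 0.3), (250.8, -0.7, -0.5), (251.5, -2.8, 0.4), (252.2, -2.4, -0.7), (253.0, -1.8, 0.1), (253.8, -2.7, -0.7), (254.5, -2.6, -0.9), (255.2, -3.2, -0.6), (256.0, -3.3, -0.0), (256.8, -3.6, -0.4), (257.5, -3.5, -0.4), (258.2, -3.5, -0.2), (259.0, -2.8, 0.4), (259.8, -4.0, 1.0), (260.5, -3.3, 0.3), (261.2, -2.4, -0.9), (262.0, -1.6, -0.5), (262.8, 0.2, 0.3), (263.5, 0.1, 0.4), (264.2, 0.6, -0.2), (265.0, 1.6, 0.2), (265.8, 3.8, -0.7), (266.5, 5.1, -0.3), (267.2, 4.0, -0.3), (268.0, 4.4, -1.0), (268.8, 3.1, -0.5), (269.5, 4.1, -0.0), (270.2, 4.0, 0.1), (271.0, 4.6, -0.2), (271.8, 6.2, -0.5), (272.5, 7.2, -0.5), (273.2, 6.7, -0.9), (274.0, 8.3, 0.0)]
274.0 (np.float64(-8.869364560855628), np.float64(-1.6823893854950545)) 26.75
274.0 (np.float64(-8.638797817767882), np.float64(0.07477358809888589)) 26.95
274.0 (np.float64(-8.261857795229423), np.float64(-0.44181340323649576)) 27.15
```

Push rose past 8 N near 274°, with buffer contact at about 269°, some 5.5° past the notch at 263.5°. That fits the description. I'll press slightly more for margin, then go back clockwise counting clicks.

```bash
python3 - <<'E'
from h import *
d=sweep(274,274.8,.8,limit=14)
for i in range(2): manip.wait(.2); print(ft(np.radians(d)))
d=sweep(d,d-14.8,3.7,limit=14)
d=sweep(d,172.5,2.5,limit=8)
E
```

```text
27.4 0.01974950072217601
[(274.8, 8.8, -0.5)]
(np.float64(-10.137189550237572), np.float64(-0.8817300773115739))
(np.float64(-9.918320269432279), np.float64(-0.20650252336694472))
29.0 0.019778840509986885
[(271.1, -5.6, 0.4), (267.4, -4.1, 1.1), (263.7, -0.1, -0.0), (260.0, 1.6, 0.5)]
37.75 0.019188271054167434
[(257.5, 4.5, 0.2), (255.0, 3.7, 0.1), (252.5, 2.0, 0.7), (250.0, 0.8, -0.2), (247.5, 0.5, -0.2), (245.0, -2.4, -0.6), (242.5, -3.4, -0.3), (240.0, -4.0, -1.1), (237.5, -4.2, -0.6), (235.0, -2.9, -0.6), (232.5, 0.4, 0.2), (230.0, 2.6, 0.0), (227.5, 3.9, -0.4), (225.0, 3.7, 0.4), (222.5, 3.3, -0.1), (220.0, -0.2, 0.7), (217.5, -4.3, 0.0), (215.0, -2.6, 0.1), (212.5, -3.7, -0.1), (210.0, -4.4, -1.0), (207.5, -4.5, 0.1), (205.0, -2.2, 0.8), (202.5, 0.9, -0.0), (200.0, 3.3, -1.6), (197.5, 4.4, 0.2), (195.0, 4.1, 0.2), (192.5, 2.3, -1.0), (190.0, 0.6, 0.1), (187.5, 0.7, -0.4), (185.0, -3.5, 0.0), (182.5, -3.6, -0.7), (180.0, -4.8, 0.1), (177.5, -5.1, 0.2), (175.0, -2.9, 0.4), (172.5, -0.1, 0.3)]
```

Three clicks counted, at about 249°, 219° and 189°. The knob is now unloaded in the notch near 173°. I'll let go and lift away.

```bash
python3 - <<'E'
from h import *
from plant import get_image
t=np.radians(173.2); manip.line_to(pos(t),rv(t),rate=.03); print(ft(t))
effector.grip(.06); print(ft(t))
manip.line_to(pos(t,.2),rate=.12)
manip.move_to([.25,.35,.25],rv(t)); manip.wait(.3); print(manip.observe()["clock"])
for n,s in(("top",np.s_[165:265,215:335]),("scene",np.s_[120:220,190:330])):
    im,d=get_image(n); cv2.imwrite(f"pics/{n}2.png",cv2.resize(im[s],None,fx=5,fy=5,interpolation=cv2.INTER_CUBIC))
E
```

```text
(np.float64(0.9472472171946367), np.float64(-0.4544363686180389))
(np.float64(-0.8798772022129047), np.float64(0.2754003771932622))
41.9
```

View pics/top2.png

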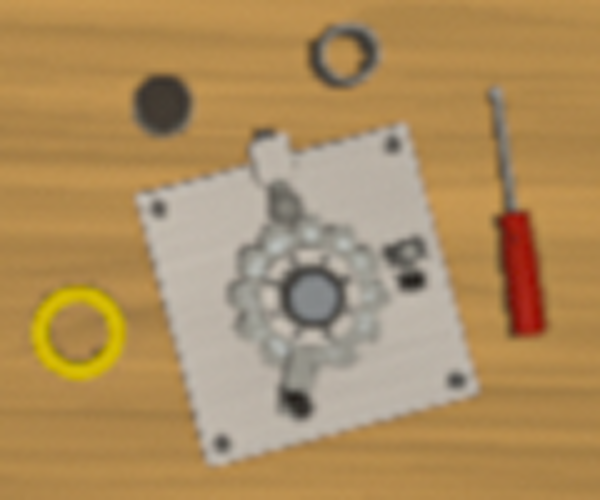

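View pics/scene2.png

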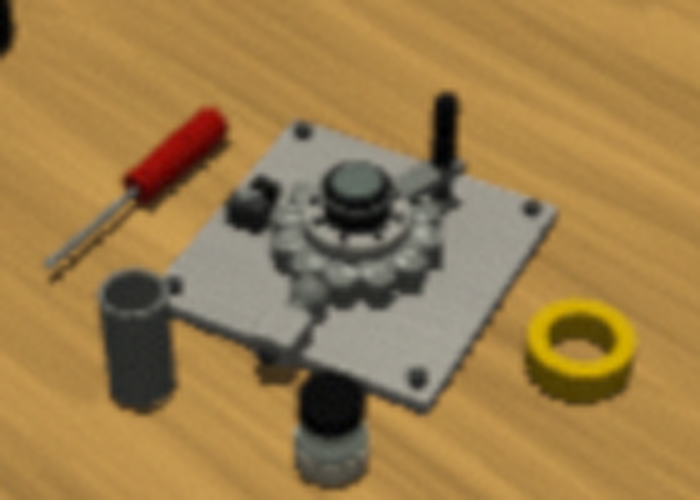

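The knob stands at (297,402) in the top crop and (446,98–160) in the scene crop, seated one notch on from its start. Bystanders are unchanged. A quick numeric check, then hand in.

```bash
python3 - <<'E'
from h import *
y=np.radians(16)
for v,z in((98,.094),(160,.044)):
    p=ray("scene",190+(446.5)/5-.5,120+(v+.5)/5-.5,z)[:2]-C
    print(np.array([[np.cos(y),np.sin(y)],[-np.sin(y),np.cos(y)]])@p, np.degrees(np.arctan2(p[1],p[0]))%360,np.linalg.norm(p))
manip.sign_off()
E
```

```text
[-0.06664181  0.02567729] 174.92817194279422 0.0714174611466187
[-0.06844636  0.02696557] 174.49722493350075 0.07356660668070193
the job is handed in; nothing more can be done
```

I homed the table and handed the job in at about 42 s. No verdict was reported, but my last checks put the knob in the third notch clockwise of the stop.

- **Stop:** I swung the knob anticlockwise with the fingers loosely around it. The push passed 8 N about 10° past the last notch. I held it at about 8.5 N for 0.6 s, then at about 10 N for 0.4 s. The buffer's own share of that is not measured directly. I estimate about 6–8 N, above the 3 N needed and well under 20 N.
- **Clicks:** Easing off gave no click. Going back clockwise, the force crossed zero over a tooth three times, at about 249°, 219° and 189°. The knob then sat unloaded at about 173°.
- **Final position:** After letting go and retreating, the scene picture put the knob at about (-0.067, 0.026) m in the base frame, inside the target window. A second reading lower on the knob gave (-0.068, 0.027) m, at 73.6 mm radius against the true 70 mm, so that reading is about 3 mm off. Both readings give about 174.5–175°, against 173–173.5° by feel, about 2 mm along the arc.
- **Bench:** The tape, jar, tube and screwdriver looked unmoved in both pictures. The gasket and barrel were outside the final crops, and the arm never worked near them.

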